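Lean the washed chopping board up to dry

TASK

Lift the washed wooden chopping board out of its wire rack and prop it up to dry, still on its short edge: gently set its lower edge in the steel drip tray, right up against the tray's front lip and centred along it, before you let go, and lean its upper part back against the tea box that stands behind the tray. It must stay there by itself, square to the tray; do not drop it, do not shove the box, and leave everything else as it is.

Things in the scene. Friction and masses are not known exactly. Their poses are not given: they have to be found in the camera images.
- board: wooden chopping board, slab 150 (own x) x 230 (own y) x 21 mm (own z), about 0.5 kg (varies). Origin: centre of the 150 x 230 face at own z = 0; the other face is at own z = +21 mm. At the start it stands on a short edge in the rack's middle slot, own y up, own z facing the robot side.
- board_foot_a (a point): middle of the board's lower short edge on the face own z = +21 mm (own coordinates 0, -115, 21 mm)
- board_foot_b (a point): middle of the board's lower short edge on the face own z = 0 (own coordinates 0, -115, 0 mm)
- board_rack: fixed rack: wooden base 130 x 170 x 18 mm with four steel wire hoops 108 mm long (own y), tops 92 mm above the cooker, at own x = -51, -17, 17, 51 mm; slots 26 mm wide. Origin: middle of the underside, own z up. The board stands on the base in the middle slot.
- drip_tray: fixed narrow steel tray, 54 mm (own x) x 224 mm (own y), floor 3 mm thick. Front lip (own -x, robot side) 4 mm thick, inner face at own x = -23 mm, top 23 mm above the cooker; end cheeks 10 mm high, 218 mm apart inside; back open, at own x = +27 mm. Origin: middle of the underside, own z up.
- tea_box: closed pine tea box, loose, about 0.9 kg, behind the tray. Origin: middle of its underside, z up, front to own -x. Front face at own x = -56 mm; lid spans own x -60 to +54, y -102 to +102, z 86 to 96 mm: the board rests on the lid's upper front edge. The gap between tray and box varies, and so does the lean (about 25 to 35 degrees from upright).
- tomato_tin: bystander: tin 76 mm across, 58 mm tall, origin at the middle of its underside
- salt_shaker: bystander: glass salt shaker 44 mm across, 90 mm tall, origin at the middle of its underside
- pepper_mill: bystander: wooden pepper mill 58 mm across, 160 mm tall, origin at the middle of its underside
- cheese: bystander: pale block of cheese 73 x 83 x 43 mm, origin at its underside

How it is judged:
By the outcome, as a careful person would: the job done as asked, in the order asked, and still so for the second after the job is handed in, with the robot touching nothing.
It also fails if it takes over 45 s, if anything falls off the work surface, if the arm or the gripper's body presses on something with over 40 N, if the wrist force passes 120 N, or if a joint passes its speed limit or range.

ROBOT

A 7-joint arm with a two-finger parallel gripper is mounted at the origin on a cart in front of the work surface, level with it; the furniture and walls round the work are solid. World frame = base frame: x ahead of the robot, y to its left, z up, the work surface at z = 0. Lengths are in m, angles in degrees, forces in N, time in s.
With the tool pointing down it reaches from about 0.425 to 0.875 m from the base axis. Payload 4.7 kg.
Tool frame: the origin (TCP) lies at the very end of the fingers, on their centre line; the grasp point (between the pads) lies 19 mm behind it; z points along the fingers, y is the line along which they close (so a half turn about z gives the same grasp; the last joint's range is limited). The gripper opens to 87 mm and grips with 3 to 60 N. Pads are 19 mm wide; open, the fingers measure 117 mm over their backs; the gripper's body (75 mm by 190 mm) begins 51 mm behind the grasp point.
Start: joints at [-66.515, 18.392, -4.016, 83.108, 1.295, 78.541, -3.26], TCP at [0.251, 0.6, 0.202] pointing down, gripper open.
Joint ranges: [-163.93, 163.93], [-17.29, 119.83], [-79.2, 71.16], [3.27, 140.29], [-89.18, 269.18], [5.43, 117.66], [-154.24, 154.24]. Speed limits (degrees/s): [147.25, 147.25, 180, 180, 180, 180, 180].

INTERFACE

Orientations are given as [roll, pitch, yaw] about the fixed x, y, z axes, in that order (R = Rz(yaw) Ry(pitch) Rx(roll)).
In Python, from cell import get_obs, cams, ticket, finder gives the robot as it stands.
- The arm moves only by the shell command python3 -m creep 'ROWS' [FORCE]. ROWS is text: rows parted by semicolons, each of 5 numbers parted by spaces: the shift along the world's x, y, z in m, then the turn about the world's z in degrees, then the finger opening in m, from 0 to 0.087. A call has 1 to 8 rows; each row shifts and turns the commanded pose from where the row before left it; what a row does not reach is not made up. A row lasts 1/8 s, in which the tool goes at most 62.5 mm and 10.7 degrees, less where a joint would pass 70% of its speed; a pose out of reach is approached as far as the arm can. A call with a gripper value outside its range is refused whole. The fingers move at their own pace and stop on an object; FORCE is the grip in N (left out, the last holds). Time passes only in rows, so rows that do not move let the fingers close. It gives the time, the measured TCP pose, the force, the opening and the grip force at its end, in the units of the state.
- get_obs(): the state, without advancing time (a new reading comes with each control period).
- cams.read_camera(name): name is "scene" or "top"; returns the picture (384x512x3 uint8, red, green, blue); there is no depth.
- cams.calibration(name): a dict with "fx", "fy", "cx", "cy" (pixels), "k1" (the pictures are not rectified: a ray, as slopes to the right and down, at radius r is drawn at 1 + k1 r^2 times it, then the intrinsics apply), "extrinsics" (4x4, takes a point from world to camera coordinates). Camera axes: x right, y down, z forward; pixel columns grow to the right and rows downward; lengths in m; the calibration is good to about 2 mm. A picture is of the moment at which its call begins. calibration takes no time and is no camera call.
- ticket.sign_off(): hands the job in; it is judged then, once.
Trained networks look in the newest picture that a camera, given by its name, has taken for a name from the list of things; names that differ only in an ending like _2 or _b are one class to them, and where a whole thing is asked for, a point or a joint stands for the part that bears it (a point fixed in the world has none). Each returns a list of dicts, best first, with "p" (0 to 1); they miss things now and then, are a little off and sometimes report something else, mostly with a low value. They report only what shows in the picture. A call takes as long as a camera call.
- finder.masks_of(name, camera): "mask" (384x512 bool, what is visible of it) and "xy" ([column, row] in pixels, amid what is visible of it).
- finder.tip_of(name, camera): "xy" ([column, row] in pixels: a listed point, or the origin of a listed thing).
The state is a dict: "time_s": time; "qpos": joint angles; "joint_velocities": joint speeds; "effort": joint torques, N m; "tool_pos": TCP position; "tool_rot": TCP orientation; "force": force on the tool from outside, world axes, zero at the start; "wrist_torque": the same for the moment, N m; "grip_width": finger opening in m; "grasp_force": force on a finger pad.
Only numpy, scipy, OpenCV 4.12 (cv2) and the standard library are available. Lean on these libraries where they do the work, as an engineer would, in place of code of your own. Each camera call takes 0.05 s, during which the arm holds its last target. There are 200 camera calls.

## Working session

There is one attempt and no reset: what is moved stays moved. The work goes in short steps, Python scripts to look and compute and a shell command to move; the robot and the scene stay as the last step left them, time stands still between calls to the robot, and variables do not carry over. Pictures are saved under pics/ and viewed, at most 10 in all, crops included, and the job is handed in when it is done.

```bash
mkdir -p pics; ls
cat > h.py <<'E'
import numpy as np, cv2
from cell import get_obs, cams, ticket, finder
def ray(cam,uv):
    c=cams.calibration(cam);E=np.array(c["extrinsics"])
    d=np.array([(uv[0]-c["cx"])/c["fx"],(uv[1]-c["cy"])/c["fy"]]);s=d.copy()
    for _ in range(30): s=d/(1+c["k1"]*(s@s))
    R,t=E[:3,:3],E[:3,3]
    v=R.T@np.array([s[0],s[1],1]);return -R.T@t, v/np.linalg.norm(v)
def onz(cam,uv,z):
    o,v=ray(cam,uv);return o+v*(z-o[2])/v[2]
def tri(*obs):
    A=np.zeros((3,3));b=np.zeros(3);L=[]
    for cam,uv in obs:
        o,v=ray(cam,uv);P=np.eye(3)-np.outer(v,v);A+=P;b+=P@o;L.append((P,o))
    x=np.linalg.solve(A,b);return x,[np.linalg.norm(P@(x-o)) for P,o in L]
def proj(cam,X):
    c=cams.calibration(cam);E=np.array(c["extrinsics"]);p=E[:3,:3]@np.asarray(X)+E[:3,3]
    s=p[:2]/p[2];s=s*(1+c["k1"]*(s@s));return np.array([c["fx"]*s[0]+c["cx"],c["fy"]*s[1]+c["cy"]])
E
python3 - <<'E'
from h import *
np.set_printoptions(precision=4,suppress=True)
ims={}
for c in("scene","top"):
    im=cams.read_camera(c);ims[c]=im;cv2.imwrite(f"pics/{c}0.png",im[:,:,::-1])
    o,v=ray(c,(256,192));print(c,o,v)
for n in("board","board_foot_a","board_foot_b","board_rack","drip_tray","tea_box","tomato_tin","salt_shaker","pepper_mill","cheese"):
    for c in("scene","top"):
        t=finder.tip_of(n,c)[:2];print(n,c,[(np.round(a["xy"],1),round(a["p"],2),onz(c,a["xy"],0)[:2]) for a in t])
        m=finder.masks_of(n,c)
        if m:
            np.save(f"pics/m_{n}_{c}.npy",m[0]["mask"])
            r=cv2.minAreaRect(np.argwhere(m[0]["mask"])[:,::-1].astype(np.float32));print("   mask",round(m[0]["p"],2),m[0]["mask"].sum(),np.round(cv2.boxPoints(r)).tolist())
print(get_obs())
E
```

```text
pics
scene [-0.3098 -0.766   0.6166] [ 0.683   0.6141 -0.3955]
top [0.4119 0.0231 0.9355] [ 0.135  -0.0472 -0.9897]
board scene [(array([291.7, 226. ]), 0.83, array([ 0.6373, -0.0559]))]
   mask 0.66 5111 [[257.0, 274.0], [260.0, 173.0], [321.0, 175.0], [318.0, 276.0]]
board top [(array([334. , 221.8]), 0.82, array([ 0.4603, -0.2306]))]
   mask 0.83 774 [[298.0, 230.0], [385.0, 221.0], [387.0, 231.0], [300.0, 241.0]]
board_foot_a scene [(array([289.9, 263.2]), 0.97, array([ 0.4737, -0.1772])), (array([281.7, 267.9]), 0.8, array([ 0.443 , -0.1753]))]
   mask 0.56 5068 [[254.0, 273.0], [260.0, 171.0], [321.0, 175.0], [315.0, 277.0]]
board_foot_a top []
   mask 0.58 811 [[298.0, 231.0], [385.0, 220.0], [387.0, 231.0], [299.0, 241.0]]
board_foot_b scene [(array([289.9, 263.2]), 0.97, array([ 0.4737, -0.1772])), (array([281.7, 267.9]), 0.8, array([ 0.443 , -0.1753]))]
   mask 0.56 5068 [[254.0, 273.0], [260.0, 171.0], [321.0, 175.0], [315.0, 277.0]]
board_foot_b top []
   mask 0.58 811 [[298.0, 231.0], [385.0, 220.0], [387.0, 231.0], [299.0, 241.0]]
board_rack scene [(array([284.1, 273.9]
[... 1835 characters left out ...]
 261.0]]
cheese top [(array([238.6, 247.6]), 0.87, array([0.3921, 0.0241]))]
   mask 0.72 832 [[224.0, 245.0], [251.0, 230.0], [265.0, 253.0], [237.0, 269.0]]
{'time_s': 2.1, 'qpos': array([-66.5144,  18.3924,  -4.0146,  83.1068,   1.2963,  78.5393,
        -3.2595]), 'joint_velocities': array([ 0.0844,  0.0963,  0.021 ,  0.0049, -0.0163,  0.019 , -0.0356]), 'effort': array([ -0.0003, -49.1083,  -0.4034, -31.2765,  -0.0638,   0.0334,
         0.    ]), 'tool_pos': array([0.2507, 0.5998, 0.2024]), 'tool_rot': array([179.9933,   0.0044, 157.3225]), 'force': array([0.1129, 0.0778, 0.251 ]), 'wrist_torque': array([-0.0054, -0.0227,  0.0243]), 'grasp_force': 0.0, 'grip_width': 0.0867807890422568}
```

```bash
python3 -c "
import cv2
a=cv2.imread('pics/top0.png')[100:290,80:400];cv2.imwrite('pics/t1.png',cv2.resize(a,(800,475),interpolation=2))
a=cv2.imread('pics/scene0.png')[150:320,120:350];cv2.imwrite('pics/s1.png',cv2.resize(a,(800,591),interpolation=2))"
```

```text
(no output)
```

View pics/t1.png

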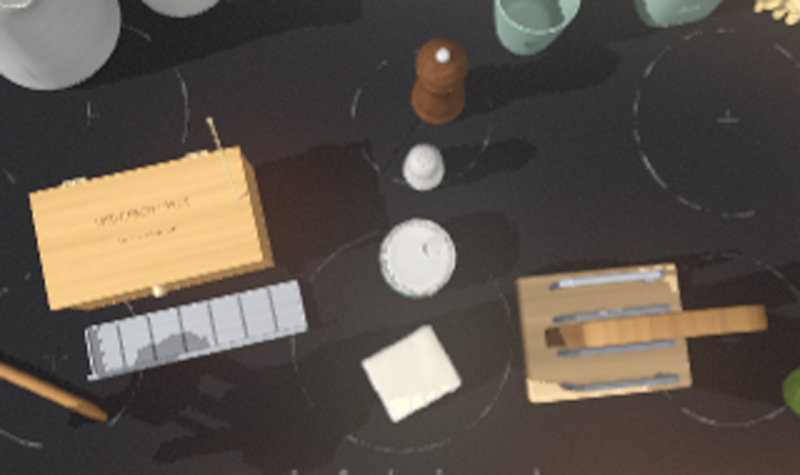

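View pics/s1.png

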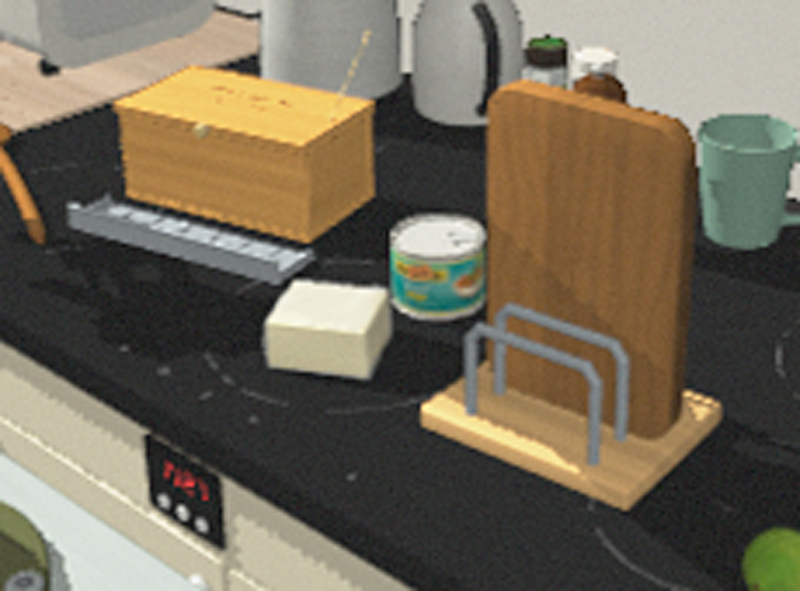

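```bash
cat > fit.py <<'E'
from h import *
from scipy.optimize import minimize
S=8
def box(x0,x1,y0,y1,z0,z1): return np.array([[x,y,z] for x in(x0,x1) for y in(y0,y1) for z in(z0,z1)])
M={"drip_tray":[box(-.027,.027,-.112,.112,0,.003),box(-.027,-.023,-.112,.112,0,.023),box(-.027,.027,-.112,-.109,0,.010),box(-.027,.027,.109,.112,0,.010)],
"tea_box":[box(-.060,.054,-.102,.102,.086,.096),box(-.056,.054,-.1,.1,0,.086)],
"board_rack":[box(-.065,.065,-.085,.085,0,.018)],
# standing board, own frame: x = face-normal towards robot(-x), y=width; origin bottom centre of slab
"board":[np.vstack([box(-.0105,.0105,-.075,.075,.01,.22),box(-.0105,.0105,-.064,.064,0,.230)])],
"tomato_tin":[np.array([[.038*np.cos(a),.038*np.sin(a),z] for a in np.linspace(0,6.28,40) for z in(0,.058)])],
"cheese":[box(-.0365,.0365,-.0415,.0415,0,.043)]}
def sil(cam,parts,x,y,z,yaw,lean=0):
    c,s=np.cos(yaw),np.sin(yaw);R=np.array([[c,-s,0],[s,c,0],[0,0,1]])
    m=np.zeros((384,512),np.uint8)
    for P in parts:
        q=np.array([proj(cam,R@p+[x,y,z]) for p in P])
        h=cv2.convexHull(np.round(q*256).astype(np.int32));cv2.fillConvexPoly(m,h,1,cv2.LINE_8,8)
    return m.astype(bool)
def soft(cam,parts,*a):
    # antialias: supersample by rendering 4x
    c,s=np.cos(a[3]),np.sin(a[3]);R=np.array([[c,-s,0],[s,c,0],[0,0,1]])
    m=np.zeros((384*4,512*4),np.uint8)
    for P in parts:
        q=np.array([proj(cam,R@p+np.array(a[:3])) for p in P])*4+1.5
        cv2.fillConvexPoly(m,cv2.convexHull(np.round(q*16).astype(np.int32)),255,cv2.LINE_AA,4)
    return cv2.resize(m,(512,384),interpolation=cv2.INTER_AREA)/255.
def fit(parts,masks,p0,z=0.,fitz=False):
    def cost(p):
        zz=p[3]/100 if fitz else z
        return sum(1-2*(np.minimum(r,m).sum()/(r.sum()+m.sum())) for c,m in masks.items() for r in[soft(c,parts,p[0]/100,p[1]/100,zz,p[2]/50)])
    p=[p0[0]*100,p0[1]*100,p0[2]*50]+([z*100] if fitz else [])
    r=minimize(cost,p,method="Nelder-Mead",options=dict(initial_simplex=np.vstack([p]+[np.array(p)+d for d in np.eye(len(p))*1.2]),xatol=.01,fatol=1e-4))
    return r.x[:2]/100,np.degrees(r.x[2]/50),(r.x[3]/100 if fitz else z),r.fun
E
python3 - <<'E'
from fit import *
np.set_printoptions(precision=4,suppress=True)
for n,p0,z in(("drip_tray",(.441,.24,.18),0),("tea_box",(.54,.264,.2),0),("board_rack",(.435,-.195,.08),0),("board",(.435,-.195,.08),.018),("tomato_tin",(.504,.012,0),0),("cheese",(.392,.024,.5),0)):
    ms={c:np.load(f"pics/m_{n}_{c}.npy").astype(float) for c in("scene","top")}
    use=[ms,{"top":ms["top"]},{"scene":ms["scene"]}]
    if n=="board_rack": use=use[1:2]
    for u in use: print(n,list(u),fit(M[n],u,p0,z))
    print(n,"z free",fit(M[n],use[0],p0,z,True))
E
```

```text
Traceback (most recent call last):
  File "fit.py", line 32, in fit
    r=minimize(cost,p,method="Nelder-Mead",options=dict(initial_simplex=np.vstack([p]+[np.array(p)+d for d in np.eye(len(p))*1.2]),xatol=.01,fatol=1e-4))
  File "fit.py", line 30, in cost
    return sum(1-2*(np.minimum(r,m).sum()/(r.sum()+m.sum())) for c,m in masks.items() for r in[soft(c,parts,p[0]/100,p[1]/100,zz,p[2]/50)])
  File "fit.py", line 30, in <genexpr>
    return sum(1-2*(np.minimum(r,m).sum()/(r.sum()+m.sum())) for c,m in masks.items() for r in[soft(c,parts,p[0]/100,p[1]/100,zz,p[2]/50)])
                                                                                               ~~~~^^^^^^^^^^^^^^^^^^^^^^^^^^^^^^^^^^^^^^
  File "fit.py", line 24, in soft
    q=np.array([proj(cam,R@p+np.array(a[:3])) for p in P])*4+1.5
                ~~~~^^^^^^^^^^^^^^^^^^^^^^^^^
  File "h.py", line 17, in proj
    c=cams.calibration(cam);E=np.array(c["extrinsics"]);p=E[:3,:3]@np.asarray(X)+E[:3,3]
ValueError: time passes only in moves, steps and waits
```

```bash
sed -i 's/cams.calibration(cam)/K[cam]/' h.py; sed -i '2a K={c:cams.calibration(c) for c in ("scene","top")}' h.py
cat > r.py <<'E'
from fit import *
np.set_printoptions(precision=4,suppress=True)
for n,p0,z in(("drip_tray",(.441,.24,.18),0),("tea_box",(.54,.264,.2),0),("board_rack",(.435,-.195,.08),0),("board",(.435,-.195,.08),.018),("tomato_tin",(.504,.012,0),0),("cheese",(.392,.024,.5),0)):
    ms={c:np.load(f"pics/m_{n}_{c}.npy").astype(float) for c in("scene","top")}
    use=[ms,{"top":ms["top"]},{"scene":ms["scene"]}]
    if n=="board_rack": use=use[1:2]
    for u in use: print(n,list(u),fit(M[n],u,p0,z))
    print(n,"z free",fit(M[n],use[0],p0,z,True))
print(get_obs()["time_s"])
E
python3 r.py
```

```text
drip_tray ['scene', 'top'] (array([0.4332, 0.2327]), np.float64(12.582848579398812), 0, np.float64(0.08592153482205678))
drip_tray ['top'] (array([0.4338, 0.2326]), np.float64(12.371262103336507), 0, np.float64(0.022640081786551414))
drip_tray ['scene'] (array([0.4312, 0.2372]), np.float64(12.930756461894433), 0, np.float64(0.05690356940822594))
drip_tray z free (array([0.4336, 0.2334]), np.float64(12.588916449239564), np.float64(-0.0009784354613575131), np.float64(0.08187974118783026))
tea_box ['scene', 'top'] (array([0.5314, 0.265 ]), np.float64(12.955979159847463), 0, np.float64(0.04707666198243854))
tea_box ['top'] (array([0.5315, 0.2649]), np.float64(13.282817704302603), 0, np.float64(0.01640157775929263))
tea_box ['scene'] (array([0.5304, 0.2687]), np.float64(12.544360816828602), 0, np.float64(0.028381165752456305))
tea_box z free (array([0.5319, 0.2657]), np.float64(12.874273645333044), np.float64(-0.0016786785014728228), np.float64(0.04521978989851683))
board_rack ['top'] (array([ 0.432 , -0.1927]), np.float64(5.972576318089909), 0, np.float64(0.12540259947160892))
board_rack
[... 897 characters left out ...]
0073]), np.float64(1.5376885796287116), 0, np.float64(0.023311649253693334))
tomato_tin z free (array([0.5037, 0.0055]), np.float64(1.2633505668594718), np.float64(0.0005647702227321141), np.float64(0.09386579609603873))
cheese ['scene', 'top'] (array([0.3877, 0.0073]), np.float64(30.088646296833716), 0, np.float64(0.1536279031226172))
cheese ['top'] (array([0.3911, 0.0098]), np.float64(29.409353827492577), 0, np.float64(0.0918628542076878))
cheese ['scene'] (array([0.3844, 0.0066]), np.float64(37.439223084745656), 0, np.float64(0.05032506621719246))
cheese z free (array([0.3908, 0.0114]), np.float64(30.041146801985487), np.float64(-0.004640612254065168), np.float64(0.14116484618846614))
2.1
```

```bash
python3 -m creep '0 0 0.06 -7.5 0.087;0.02 -0.03 0.05 -7.5 0.087;0.04 -0.045 0 -7.5 0.087;0.04 -0.045 0 -7.5 0.087;0.04 -0.045 0 -7.5 0.087;0.04 -0.045 0 -7.5 0.087;0.04 -0.045 0 -7.5 0.087;0.04 -0.045 0 -7.5 0.087'; python3 -m creep '-0.01 -0.05 0 -1 0.087;-0.01 -0.06 0 0 0.087;-0.01 -0.06 0 0 0.087;-0.01 -0.06 0 0 0.087;-0.01 -0.06 0 0 0.087;-0.01 -0.06 0 0 0.087;-0.01 -0.06 0 0 0.087;-0.01 -0.05 0 0 0.087'
```

```text
time_s: 3.1
tool_pos: [0.5117, 0.2982, 0.3127]
tool_rot: [180.0, -0.0, 97.1]
force: [1.0, 0.4, -0.1]
grip_width: 0.0871
grasp_force: 0.0
time_s: 4.1
tool_pos: [0.4298, -0.1628, 0.3127]
tool_rot: [179.9, -0.0, 96.2]
force: [1.0, -0.3, 0.1]
grip_width: 0.087
grasp_force: 0.0
```

```bash
python3 -m creep '0 -0.037 -0.02 0 0.087;0 0 -0.03 0 0.087;0 0 -0.03 0 0.06;0 0 -0.02 0 0.04;0 0 -0.01 0 0.03;0 0 0 0 0.028;0 0 0 0 0.026;0 0 0 0 0.025' 10;python3 - <<'E'
from h import *
for c in("scene","top"): cv2.imwrite(f"pics/{c}2.png",cams.read_camera(c)[:,:,::-1])
a=cv2.imread('pics/top2.png')[180:290,260:400];b=cv2.imread('pics/scene2.png')[110:330,220:360]
cv2.imwrite('pics/c2.png',np.hstack([cv2.resize(a,(400,314)),np.zeros((314,1,3),np.uint8),cv2.resize(b,(200,314))]) if 0 else np.hstack([cv2.copyMakeBorder(cv2.resize(a,(420,330),interpolation=2),0,220,0,0,0),cv2.resize(b,(350,550),interpolation=2)]))
print(get_obs())
E
```

```text
time_s: 5.1
tool_pos: [0.4312, -0.1974, 0.2032]
tool_rot: [179.9, 0.0, 96.3]
force: [0.4, -0.2, 0.2]
grip_width: 0.0349
grasp_force: 0.0
{'time_s': 5.2, 'qpos': array([-25.75054259,  -6.57378141,  44.53120497, 108.44728328,
         4.72686946,  76.23466303,  23.79887148]), 'joint_velocities': array([-0.03643541,  0.13455749,  0.06127003,  0.325274  ,  0.00807049,
       -0.00674277, -0.02250758]), 'effort': array([-1.40862521e-04, -1.54516804e+01, -2.51084536e+00, -3.09118795e+01,
       -4.15951945e-02,  6.05018972e-02, -6.61131126e-04]), 'tool_pos': array([ 0.43098776, -0.19731865,  0.20291315]), 'tool_rot': array([1.79940130e+02, 1.21458388e-02, 9.63295147e+01]), 'force': array([-0.26140547, -0.42945751, -0.64796491]), 'wrist_torque': array([-0.09396858,  0.01656739, -0.00873921]), 'grasp_force': 0.0, 'grip_width': 0.0291874480496367}
```

View pics/c2.png

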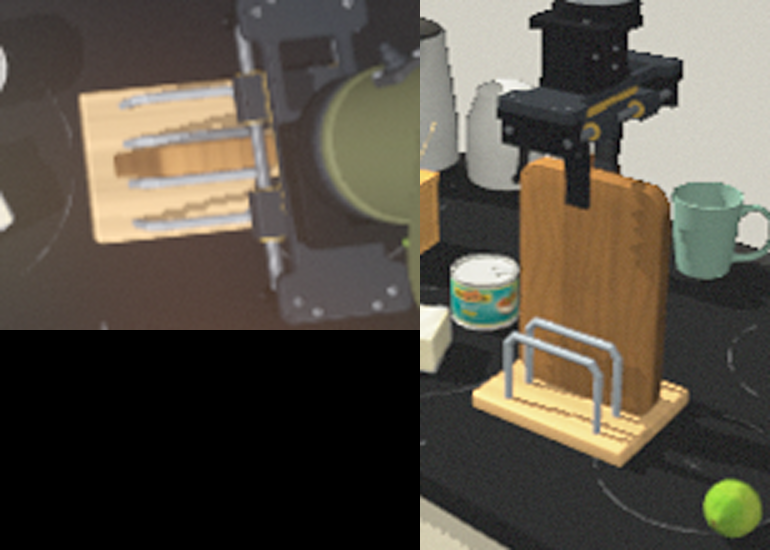

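The fingers straddle the board's top near its middle, board still in the slot. I close and lift.

```bash
python3 -m creep '0 0 0 0 0.02;0 0 0 0 0.015;0 0 0 0 0.01;0 0 0 0 0.01;0 0 0.004 0 0.01;0 0 0.01 0 0.01' 45;python3 -m creep '0 0 0.02 0 0.01;0 0 0.03 0 0.01;0 0 0.03 0 0.01;0 0 0.015 0 0.01;0 0 0.005 0 0.01'
```

```text
time_s: 5.95
tool_pos: [0.4299, -0.1969, 0.2158]
tool_rot: [-179.9, -0.0, 96.3]
force: [-0.1, -0.1, -4.5]
grip_width: 0.0206
grasp_force: 44.9
time_s: 6.58
tool_pos: [0.4306, -0.1973, 0.3168]
tool_rot: [180.0, 0.0, 96.3]
force: [0.7, -0.5, -5.1]
grip_width: 0.0201
grasp_force: 44.9
```

```bash
python3 -m creep '0.01 0.02 0 0 0.01;0.01 0.035 0 0.8 0.01;0.01 0.04 0 0.8 0.01;0.01 0.04 0 0.8 0.01;0 0.04 0 0.8 0.01;0 0.04 0 0.8 0.01;0 0.04 0 0.8 0.01;0 0.04 0 0.8 0.01';python3 -m creep '-0.01 0.04 0 0.7 0.01;-0.01 0.035 0 0 0.01;-0.01 0.03 0 0 0.01;-0.01 0.02 0 0 0.01;-0.005 0.01 0 0 0.01;0 0 0 0 0.01;0 0 0 0 0.01'
cat > look.py <<'E'
from fit import *
import sys
np.set_printoptions(precision=4,suppress=True)
n=sys.argv[1];ms={}
for c in("scene","top"):
    im=cams.read_camera(c);cv2.imwrite(f"pics/{c}{n}.png",im[:,:,::-1])
    m=finder.masks_of("board",c);print(c,len(m),[(round(a["p"],2),a["mask"].sum()) for a in m[:2]])
    if m: ms[c]=m[0]["mask"].astype(float)
    for p in("board_foot_a","board_foot_b"): print(p,[(np.round(a["xy"],1),round(a["p"],2)) for a in finder.tip_of(p,c)[:2]])
    np.save(f"pics/b{n}_{c}.npy",ms.get(c,0))
o=get_obs();tp=o["tool_pos"];print(o["time_s"],tp,o["tool_rot"],o["force"])
z=tp[2]-.203+.018
print("fit z fixed",z,fit(M["board"],{"scene":ms["scene"]},(tp[0],tp[1],.2),z))
print("scene z free",fit(M["board"],{"scene":ms["scene"]},(tp[0],tp[1],.2),z,True))
E
python3 look.py 3
```

```text
time_s: 7.58
tool_pos: [0.4699, 0.0988, 0.315]
tool_rot: [-179.9, 0.0, 101.9]
force: [0.8, 1.1, -4.4]
grip_width: 0.0203
grasp_force: 44.9
time_s: 8.45
tool_pos: [0.4263, 0.2313, 0.3162]
tool_rot: [-180.0, 0.1, 102.5]
force: [-0.4, 0.4, -4.7]
grip_width: 0.0206
grasp_force: 44.9
scene 2 [(0.78, np.int64(3514)), (0.52, np.int64(773))]
board_foot_a [(array([167.1, 177.3]), 0.94), (array([171.1, 178. ]), 0.93)]
board_foot_b [(array([167.1, 177.3]), 0.94), (array([171.1, 178. ]), 0.93)]
top 1 [(0.61, np.int64(1038))]
board_foot_a [(array([144.8, 226.7]), 0.94), (array([146.8, 235.6]), 0.87)]
board_foot_b [(array([144.8, 226.7]), 0.94), (array([146.8, 235.6]), 0.87)]
8.85 [0.4257 0.2326 0.3164] [179.9904  -0.0003 102.6018] [-0.2518 -1.0662 -5.4419]
fit z fixed 0.13144788995263054 (array([0.4267, 0.2321]), np.float64(8.90182170253255), np.float64(0.13144788995263054), np.float64(0.03141499673898429))
scene z free (array([0.4391, 0.249 ]), np.float64(10.123955597033822), np.float64(0.12490542159778001), np.float64(0.027378475792751655))
```

Run:
```python
from fit import *
np.set_printoptions(precision=4,suppress=True)
A=("scene",(167.1,177.3));B=("scene",(171.1,178.));C=("top",(144.8,226.7));D=("top",(146.8,235.6))
for s in(A,B):
    for t in(C,D): print(s[1],t[1],tri(s,t))
for yaw in(102.6,):
    c,s=np.cos(np.radians(12.6)),np.sin(np.radians(12.6));T=np.array([.4257,.2326,.1314])
    for k,nm in((-.0105,"a"),(.0105,"b")): print(nm,[proj(v,T+[k*c,k*s,0]) for v in("scene","top")])
# tray model overlay
im={v:cv2.imread(f"pics/{v}3.png") for v in("scene","top")}
out=[]
for v,(x0,x1,y0,y1) in(("top",(80,220,150,265)),("scene",(110,240,80,240))):
    S=4;a=cv2.resize(im[v],None,fx=S,fy=S,interpolation=2)
    R=np.array([[c,-s,0],[s,c,0],[0,0,1]])
    def ln(P,Q,col,o): 
        p,q=[tuple(np.round((proj(v,R@np.array(w)+o)+.5)*S-.5).astype(int)) for w in(P,Q)];cv2.line(a,p,q,col,1)
    o=np.array([.4335,.2335,0])
    ln((-.023,-.112,.023),(-.023,.112,.023),(0,0,255),o);ln((.027,-.112,.003),(.027,.112,.003),(0,255,0),o)
    ln((-.023,-.112,.023),(.027,-.112,.003),(0,255,0),o)
    ln((-.023,.112,.023),(.027,.112,.003),(0,255,0),o)
    ln((-.0105,-.075,0),(-.0105,.075,0),(255,0,255),T);ln((-.0105,-.075,0),(-.0105,-.075,.22),(255,0,255),T)
    out.append(a[y0*S:y1*S,x0*S:x1*S])
w=sum(i.shape[1] for i in out)
cv2.imwrite("pics/o3a.png",out[0]);cv2.imwrite("pics/o3b.png",cv2.resize(out[1],None,fx=.9,fy=.9))
```

```text
(167.1, 177.3) (144.8, 226.7) (array([0.4347, 0.2402, 0.1342]), [np.float64(0.00832345980259842), np.float64(0.008323459802598424)])
(167.1, 177.3) (146.8, 235.6) (array([0.4193, 0.229 , 0.142 ]), [np.float64(0.00242978819443556), np.float64(0.002429788194435599)])
(171.1, 178.0) (144.8, 226.7) (array([0.4392, 0.237 , 0.1319]), [np.float64(0.0025634303278399503), np.float64(0.00256343032783995)])
(171.1, 178.0) (146.8, 235.6) (array([0.4236, 0.2257, 0.14  ]), [np.float64(0.0032537801256486503), np.float64(0.003253780125648538)])
a [array([166.8903, 181.063 ]), array([146.598 , 238.2008])]
b [array([171.582, 178.72 ]), array([144.9335, 229.0072])]
```

View pics/o3a.png

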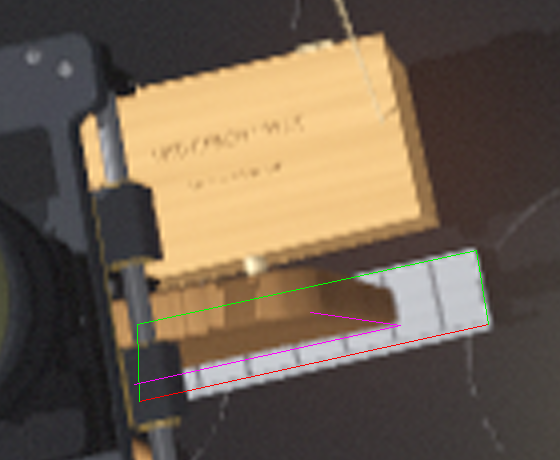

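View pics/o3b.png

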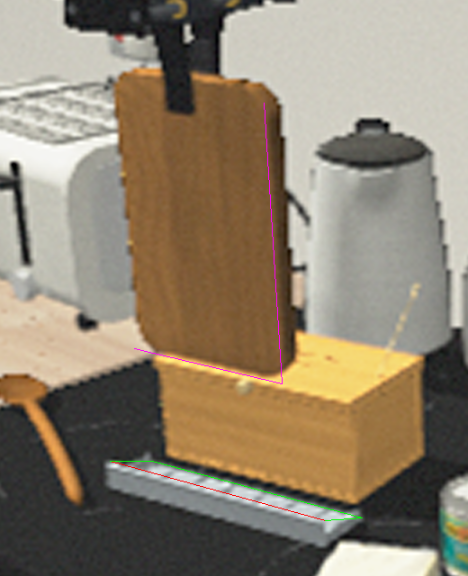

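```bash
python3 -m creep '0 0 -0.02 0 0.01;0 0 -0.03 0 0.01;0 0 -0.025 0 0.01;0 0 -0.015 0 0.01;0 0 -0.01 0 0.01;0 0 -0.004 0 0.01;0 0 0 0 0.01';python3 look.py 4
python3 - <<'E'
from fit import *
c,s=np.cos(np.radians(12.6)),np.sin(np.radians(12.6));R=np.array([[c,-s,0],[s,c,0],[0,0,1]])
out=[]
for v,(x0,x1,y0,y1) in(("top",(80,220,180,265)),("scene",(120,230,120,245))):
    a=cv2.imread(f"pics/{v}4.png")[y0:y1,x0:x1];out.append(cv2.resize(a,None,fx=4.6 if v=="scene" else 2.0,fy=4.6 if v=="scene" else 2.0,interpolation=2))
H=max(o.shape[0] for o in out);cv2.imwrite("pics/o4.png",np.hstack([cv2.copyMakeBorder(o,0,H-o.shape[0],0,0,0) for o in out]))
E
```

```text
time_s: 9.72
tool_pos: [0.4259, 0.2329, 0.2128]
tool_rot: [180.0, -0.0, 102.6]
force: [-0.6, 0.7, -4.4]
grip_width: 0.0202
grasp_force: 44.9
scene 1 [(0.65, np.int64(3182))]
board_foot_a [(array([175.1, 208.6]), 0.74), (array([172.1, 175.2]), 0.64)]
board_foot_b [(array([175.1, 208.6]), 0.74), (array([172.1, 175.2]), 0.64)]
top 1 [(0.73, np.int64(673))]
board_foot_a [(array([156.4, 236.3]), 0.7)]
board_foot_b [(array([156.4, 236.3]), 0.7)]
10.125 [0.4257 0.2328 0.2126] [179.9724  -0.0085 102.6241] [-0.7843 -0.4414 -4.9082]
fit z fixed 0.0276255603124257 (array([0.4267, 0.2337]), np.float64(8.263464110909624), np.float64(0.0276255603124257), np.float64(0.031244857771613566))
scene z free (array([0.4433, 0.2558]), np.float64(10.232817022846461), np.float64(0.01621800253050303), np.float64(0.026149168219068764))
```

View pics/o4.png

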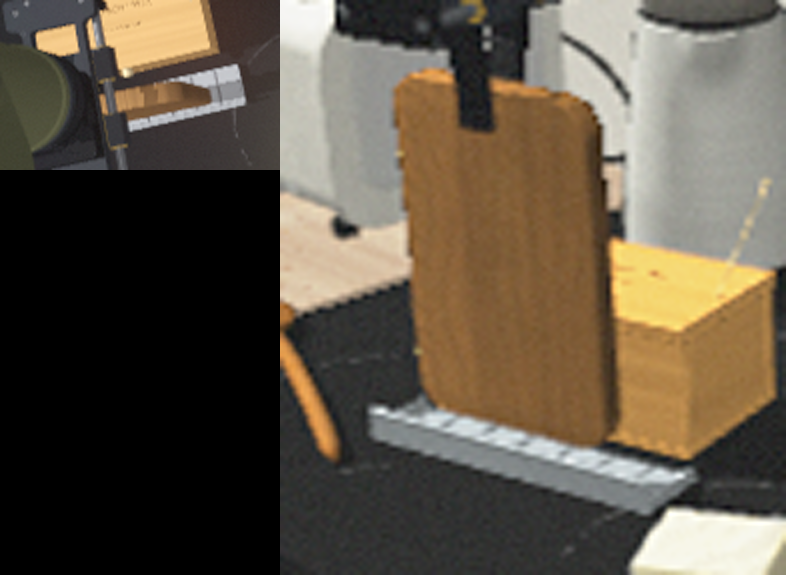

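The board hangs just above the tray, parallel to it and behind the lip with margins on both ends. Lowering to contact.

```bash
python3 -m creep '0 0 -0.008 0 0.01;0 0 -0.007 0 0.01;0 0 -0.004 0 0.01';python3 -m creep '0 0 -0.002 0 0.01;0 0 0 0 0.01'; python3 -m creep '0 0 -0.0015 0 0.01;0 0 0 0 0.01'
```

```text
time_s: 10.5
tool_pos: [0.4252, 0.2325, 0.1925]
tool_rot: [-179.9, 0.0, 102.6]
force: [0.4, -0.6, -3.7]
grip_width: 0.0203
grasp_force: 44.9
time_s: 10.75
tool_pos: [0.4256, 0.2327, 0.1913]
tool_rot: [-180.0, 0.0, 102.6]
force: [0.1, 0.4, -4.7]
grip_width: 0.0209
grasp_force: 44.9
time_s: 11.0
tool_pos: [0.4256, 0.2327, 0.1899]
tool_rot: [180.0, 0.0, 102.6]
force: [-0.5, 0.2, -4.4]
grip_width: 0.0203
grasp_force: 44.9
```

```bash
python3 -m creep '-0.003 -0.0007 0 0 0.01;0 0 0 0 0.01';python3 -m creep '-0.001 -0.0002 0 0 0.01;0 0 0 0 0.01'; python3 -m creep '-0.001 -0.0002 0 0 0.01;0 0 0 0 0.01'
```

```text
time_s: 11.25
tool_pos: [0.4224, 0.2321, 0.1899]
tool_rot: [-180.0, -0.0, 102.6]
force: [0.6, 0.3, -5.7]
grip_width: 0.0205
grasp_force: 44.9
time_s: 11.5
tool_pos: [0.4218, 0.2319, 0.19]
tool_rot: [180.0, -0.0, 102.6]
force: [0.6, 0.7, -5.3]
grip_width: 0.0208
grasp_force: 44.9
time_s: 11.75
tool_pos: [0.4211, 0.2318, 0.19]
tool_rot: [179.9, -0.0, 102.6]
force: [1.3, 0.6, -5.2]
grip_width: 0.0208
grasp_force: 44.9
```

```bash
python3 -m creep '-0.001 -0.0002 0 0 0.01;0 0 0 0 0.01';python3 -m creep '-0.001 -0.0002 0 0 0.01;0 0 0 0 0.01'
```

```text
time_s: 12.0
tool_pos: [0.4202, 0.2316, 0.19]
tool_rot: [179.9, -0.0, 102.6]
force: [0.9, -0.2, -5.6]
grip_width: 0.0203
grasp_force: 45.0
time_s: 12.25
tool_pos: [0.4193, 0.2314, 0.1901]
tool_rot: [179.9, -0.0, 102.6]
force: [4.0, 0.5, -5.7]
grip_width: 0.0204
grasp_force: 45.2
```

```bash
python3 -m creep '0.0003 0 -0.0015 0 0.01;0 0 0 0 0.01';python3 -m creep '0 0 -0.001 0 0.01;0 0 0 0 0.01'; python3 -m creep '0 0 -0.001 0 0.01;0 0 0 0 0.01'
```

```text
time_s: 12.5
tool_pos: [0.4195, 0.2317, 0.1889]
tool_rot: [179.9, -0.0, 102.6]
force: [3.3, 0.5, -1.6]
grip_width: 0.0203
grasp_force: 45.2
time_s: 12.75
tool_pos: [0.4194, 0.2315, 0.1878]
tool_rot: [179.9, -0.0, 102.6]
force: [3.6, 1.5, -1.9]
grip_width: 0.0205
grasp_force: 45.2
time_s: 13.0
tool_pos: [0.4198, 0.2313, 0.1876]
tool_rot: [179.9, -0.0, 102.6]
force: [3.5, 0.1, 5.6]
grip_width: 0.0209
grasp_force: 45.1
```

```bash
python3 -m creep '0 0 0.0005 0 0.021;0 0 0 0 0.023;0 0 0 0 0.025;0 0 0 0 0.027;0 0 0 0 0.027' 10;python3 -m creep '0.003 0.0007 0 0 0.027;0.003 0.0007 0 0 0.028;0.003 0.0007 0 0 0.028;0.003 0.0007 0 0 0.029;0.003 0.0007 0 0 0.029;0.003 0.0006 0 0 0.03'
```

```text
time_s: 13.62
tool_pos: [0.4185, 0.2311, 0.1865]
tool_rot: [-179.9, 0.0, 102.6]
force: [0.4, 0.0, -0.5]
grip_width: 0.0268
grasp_force: 0.1
time_s: 14.38
tool_pos: [0.4372, 0.2354, 0.1869]
tool_rot: [180.0, 0.0, 102.6]
force: [0.2, 0.6, -0.7]
grip_width: 0.03
grasp_force: 0.1
```

```bash
python3 -m creep '0.003 0.0007 0 0 0.03;0.003 0.0007 0 0 0.031;0.003 0.0007 0 0 0.032;0.003 0.0007 0 0 0.032;0.003 0.0007 0 0 0.033;0.002 0.0004 0 0 0.033;0 0 0 0 0.033';python3 - <<'E'
from h import *
out=[]
for v,(x0,x1,y0,y1) in(("top",(80,220,150,265)),("scene",(120,240,120,245))):
    a=cams.read_camera(v)[y0:y1,x0:x1,::-1];f=4.4 if v=="scene" else 1.9;out.append(cv2.resize(a,None,fx=f,fy=f,interpolation=2))
H=max(o.shape[0] for o in out);cv2.imwrite("pics/o5.png",np.hstack([cv2.copyMakeBorder(o,0,H-o.shape[0],0,0,0) for o in out]))
print(get_obs()["force"],get_obs()["time_s"])
E
```

```text
time_s: 15.25
tool_pos: [0.4541, 0.2393, 0.1869]
tool_rot: [180.0, 0.0, 102.6]
force: [-0.7, -0.6, 0.0]
grip_width: 0.0331
grasp_force: 0.1
[ 0.35989528 -0.40737711  0.37931985] 15.35
```

View pics/o5.png

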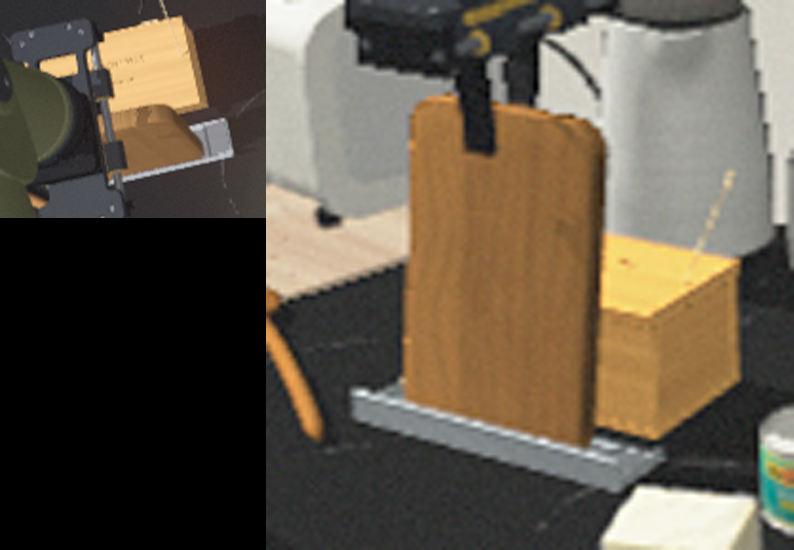

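Run:
```python
from fit import *
out=[]
for v,(x0,x1,y0,y1) in(("top",(105,210,205,258)),("scene",(132,212,195,240))):
    S=7.5;a=cv2.imread(f"pics/{v}0.png")[y0:y1,x0:x1];a=cv2.resize(a,None,fx=S,fy=S,interpolation=2)
    for o,yaw,col in(((.4336,.2327,0),12.5,(0,0,255)),((.4312,.2372,0),12.9,(0,255,0))):
        c,s=np.cos(np.radians(yaw)),np.sin(np.radians(yaw));R=np.array([[c,-s,0],[s,c,0],[0,0,1]])
        for P,Q in (((-.027,-.112,.023),(-.027,.112,.023)),((-.027,-.112,0),(-.027,.112,0)),((-.027,-.112,0),(-.027,-.112,.023)),((-.027,.112,0),(-.027,.112,.023)),((-.027,-.112,.01),(.027,-.112,.01)),((-.027,.112,.01),(.027,.112,.01)),((.027,-.112,.003),(.027,.112,.003))):
            p,q=[tuple(np.round((proj(v,R@np.array(w)+o)-[x0,y0]+.5)*S-.5).astype(int)) for w in(P,Q)];cv2.line(a,p,q,col,1)
    out.append(a[:300] if v=="scene" and 0 else a)
W=max(o.shape[1] for o in out);im=np.vstack([cv2.copyMakeBorder(o,0,0,0,W-o.shape[1],0) for o in out]);print(im.shape)
cv2.imwrite("pics/o6.png",cv2.resize(im,None,fx=min(1,600/im.shape[0]),fy=min(1,600/im.shape[0]),interpolation=3))
```

```text
(736, 788, 3)
```

View pics/o6.png

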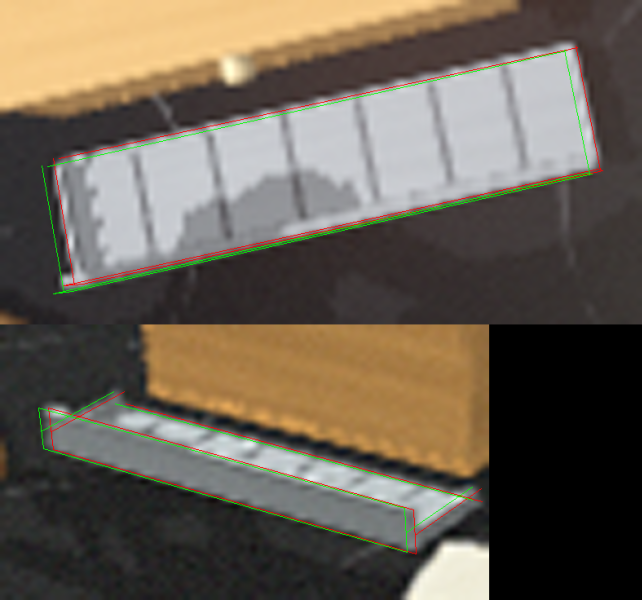

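```bash
cat > lean.py <<'E'
from fit import *
import sys
np.set_printoptions(precision=4,suppress=True)
ps=np.radians(12.6);c,s=np.cos(ps),np.sin(ps);RZ=np.array([[c,-s,0],[s,c,0],[0,0,1]]);O=np.array([.4335-.0015*c,.2335-.0015*s,0])
# board in own coords: x 0..: rear corner at origin; front -.021
BP=np.vstack([box(-.021,0,-.075,.075,.012,.218),box(-.021,0,-.063,.063,0,.230)])
def poly(v,xr,yo,th,tw,z=.003):
    ct,st=np.cos(th),np.sin(th);RY=np.array([[ct,0,st],[0,1,0],[-st,0,ct]]);ca,sa=np.cos(tw),np.sin(tw);RT=np.array([[ca,-sa,0],[sa,ca,0],[0,0,1]])
    return np.array([proj(v,RZ@(RT@(RY@p)+[xr,yo,z])+O) for p in BP])
def run(views,free):
    def cost(p):
        e=0
        for v,m in views.items():
            im=np.zeros((1536,2048),np.uint8);q=poly(v,p[0]/100,p[1]/100,p[2]/10,p[3]/10)*4+1.5
            cv2.fillConvexPoly(im,cv2.convexHull(np.round(q*16).astype(np.int32)),255,cv2.LINE_AA,4)
            r=cv2.resize(im,(512,384),interpolation=cv2.INTER_AREA)/255.;w=V[v];r=r*w
            e+=1-2*np.minimum(r,m*w).sum()/(r.sum()+(m*w).sum())
        return e+((p[0]+.3)/1.)**2*.003+(p[3])**2*.003
    p0=np.array([-.3,0,float(sys.argv[1])/57.3*10,0]);sp=np.vstack([p0]+[p0+d for d in np.diag([.5,.5,.5,.5])])
    r=minimize(cost,p0,method="Nelder-Mead",options=dict(initial_simplex=sp,xatol=.005,fatol=1e-5,maxiter=600))
    p=r.x;print(list(views),"rear x mm %.1f  y mm %.1f  lean %.1f  twist %.1f cost %.3f"%(p[0]*10,p[1]*10,np.degrees(p[2]/10),np.degrees(p[3]/10),r.fun))
ms={};V={}
for v in("scene","top"):
    im=cams.read_camera(v);cv2.imwrite(f"pics/{v}_{sys.argv[2]}.png",im[:,:,::-1]);m=finder.masks_of("board",v)
    if m:
        mm=m[0]["mask"];print(v,m[0]["p"],mm.sum());ms[v]=mm.astype(float);w=np.ones((384,512))
        V[v]=w
if "scene" in ms: run({"scene":ms["scene"]},1)
if len(ms)>1 and len(sys.argv)>3: run({"top":ms["top"]},1);run(ms,1)
print(get_obs()["time_s"])
E
python3 lean.py 10 a
```

```text
scene 0.77 2972
top 0.58 1249
['scene'] rear x mm 4.4  y mm 2.0  lean 8.4  twist -4.5 cost 0.070
15.55
```

```bash
python3 -m creep '0.004 0.0009 0 0 0.034;0.005 0.0011 0 0 0.034;0.005 0.0011 0 0 0.035;0.005 0.0011 0 0 0.036;0.005 0.0011 0 0 0.037;0.005 0.0011 0 0 0.038;0.004 0.0009 0 0 0.039;0.003 0.0006 0 0 0.039';python3 -m creep '0.003 0.0007 0 0 0.039;0.003 0.0007 0 0 0.039;0.003 0.0007 0 0 0.039;0.003 0.0007 0 0 0.039';python3 lean.py 23 b 1
```

```text
time_s: 16.55
tool_pos: [0.4902, 0.2472, 0.1869]
tool_rot: [180.0, 0.0, 102.6]
force: [0.9, -0.2, -0.9]
grip_width: 0.0386
grasp_force: 0.2
time_s: 17.05
tool_pos: [0.5021, 0.25, 0.1869]
tool_rot: [180.0, 0.0, 102.6]
force: [1.5, -0.0, 0.5]
grip_width: 0.0388
grasp_force: 0.3
scene 0.58 3242
top 0.92 2202
['scene'] rear x mm 4.9  y mm 2.6  lean 21.4  twist -3.0 cost 0.037
['top'] rear x mm 2.5  y mm -4.6  lean 21.8  twist -1.9 cost 0.292
['scene', 'top'] rear x mm 2.7  y mm -0.4  lean 21.7  twist -2.1 cost 0.335
17.25
```

```bash
python3 -m creep '0.003 0.0007 0 0 0.04;0.003 0.0007 0 0 0.04;0.003 0.0007 0 0 0.041;0 0 0 0 0.041';python3 -m creep '0.002 0.0004 0 0 0.041;0.001 0.0002 0 0 0.042;0 0 0 0 0.042;0 0 0 0 0.042';python3 lean.py 27 c 1
```

```text
time_s: 17.75
tool_pos: [0.511, 0.252, 0.1868]
tool_rot: [-180.0, 0.0, 102.6]
force: [-0.7, -0.1, 0.1]
grip_width: 0.0413
grasp_force: 0.0
time_s: 18.25
tool_pos: [0.5139, 0.2526, 0.1869]
tool_rot: [180.0, 0.0, 102.6]
force: [-0.3, 0.4, -0.2]
grip_width: 0.0419
grasp_force: 0.0
scene 0.8 3327
top 0.79 2540
['scene'] rear x mm 3.3  y mm 1.7  lean 24.3  twist -1.3 cost 0.030
['top'] rear x mm 1.0  y mm -2.4  lean 24.7  twist -1.2 cost 0.259
['scene', 'top'] rear x mm 1.4  y mm -0.7  lean 24.3  twist -0.8 cost 0.291
18.45
```

```bash
python3 -m creep '0 0 0 0 0.046;0 0 0 0 0.05;0 0 0 0 0.055;0 0 0.01 0 0.06;0 0 0.03 0 0.06;0 0 0.04 0 0.06;0 0 0.04 0 0.06';python3 -m creep '0 0 0.03 0 0.06;0 -0.04 0.02 0 0.06;0 -0.05 0 0 0.06;0 -0.05 0 0 0.06;0 -0.05 0 0 0.06;0 -0.05 0 0 0.06;0 -0.05 0 0 0.06';python3 lean.py 26 d 1
python3 - <<'E'
from h import *
from h import finder
np.set_printoptions(precision=4,suppress=True)
for v in("scene","top"):
    for n in("board_foot_a","drip_tray","tea_box"): print(v,n,[(np.round(a["xy"],1),round(a["p"],2)) for a in finder.tip_of(n,v)[:3]])
out=[]
for v,(x0,x1,y0,y1) in(("top",(85,215,160,265)),("scene",(125,240,125,245))):
    a=cv2.imread(f"pics/{v}_d.png")[y0:y1,x0:x1];f=3.6;out.append(cv2.resize(a,None,fx=f if v=="scene" else 2.9,fy=f if v=="scene" else 2.9,interpolation=2))
H=max(o.shape[0] for o in out);im=np.hstack([cv2.copyMakeBorder(o,0,H-o.shape[0],0,0,0) for o in out]);print(im.shape);cv2.imwrite("pics/o7.png",im)
E
```

```text
time_s: 19.32
tool_pos: [0.5139, 0.2526, 0.3089]
tool_rot: [180.0, -0.0, 102.6]
force: [-0.2, 0.1, 0.2]
grip_width: 0.0598
grasp_force: 0.0
time_s: 20.2
tool_pos: [0.5138, -0.039, 0.3579]
tool_rot: [179.9, -0.0, 102.6]
force: [0.7, -0.2, -0.3]
grip_width: 0.0601
grasp_force: 0.0
scene 0.96 3305
top 0.89 4066
['scene'] rear x mm 2.4  y mm 0.7  lean 22.8  twist -2.4 cost 0.031
['top'] rear x mm 2.9  y mm -1.8  lean 23.9  twist -0.2 cost 0.025
['scene', 'top'] rear x mm 3.0  y mm 0.5  lean 23.7  twist -1.1 cost 0.061
20.4
scene board_foot_a [(array([175.8, 219. ]), 0.83), (array([166.7, 220.1]), 0.55)]
scene drip_tray [(array([174. , 217.8]), 0.56)]
scene tea_box [(array([191.3, 210.5]), 0.76)]
top board_foot_a [(array([157.9, 235. ]), 0.95), (array([158.1, 240.7]), 0.61), (array([239.9, 247.8]), 0.33)]
top drip_tray [(array([157.8, 229.9]), 0.57)]
top tea_box []
(432, 791, 3)
```

View pics/o7.png

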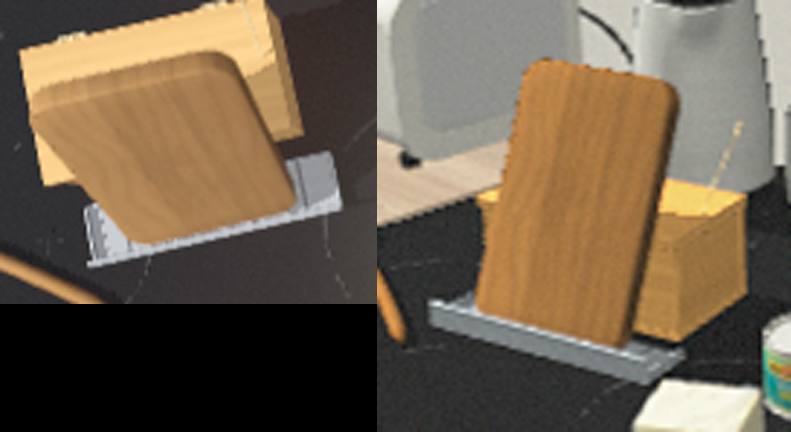

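```bash
cat > gap.py <<'E'
from h import *
import sys
v="top";im=cams.read_camera(v);cv2.imwrite(f"pics/top_{sys.argv[1]}.png",im[:,:,::-1])
m=max(finder.masks_of("board",v),key=lambda a:a["p"])["mask"]
c,s=np.cos(np.radians(12.5)),np.sin(np.radians(12.5));O=np.array([.4337,.2326])
def own(uv,z):
    p=onz(v,uv,z)[:2]-O;return np.array([c*p[0]+s*p[1],-s*p[0]+c*p[1]])*1000
hsv=cv2.cvtColor(im,cv2.COLOR_RGB2HSV)
for col in range(135,190,5):
    r=np.where(m[:,col])[0].max()
    # colour based edge: last strongly saturated pixel
    sat=hsv[:,col,1].astype(float);seg=sat[r-8:r+8];lo,hi=seg[-3:].min(),seg[:3].mean()
    prof=im[r-3:r+11,col].mean(1).astype(int)
    k=r-3+np.argmin(np.diff(sat[r-3:r+6]))+.5
    print(col,r,"mask own",own((col,r+.5),.0115).round(1),"sat own",own((col,k),.0115).round(1),"S",sat[r-3:r+11].astype(int),"I",prof)
# box front lid edge
b=finder.masks_of("tea_box",v)
E
python3 gap.py e
```

```text
135 243 mask own [-18.1  63. ] sat own [-18.1  63. ] S [128 130 133 131  21  10  11  12   7   9  15  10  12  12] I [136 133 131 136 185 196 198 168  70  57  66  73  64  84]
140 242 mask own [-18.3  50.1] sat own [-18.3  50.1] S [134 132 129 130  64   6  10  13  12  28  32  19  20  19] I [134 134 134 131 153 180 199 168  62  51  51  50  50  51]
145 241 mask own [-18.5  37.2] sat own [-18.5  37.2] S [131 129 129 129  16   9   9  12  18   9  23  18  23  19] I [132 130 127 127 181 202 202 163  54  53  51  53  51  51]
150 240 mask own [-18.8  24.3] sat own [-18.8  24.3] S [131 129 129 125  46   9  10  11  32  22  26  14  27  24] I [125 125 122 128 148 185 198 154  51  55  54  53  54  51]
155 238 mask own [-16.5  10.9] sat own [-19.   11.4] S [131 131 131 133  91  17  11  10  10  14  26  26  28  23] I [124 124 123 118 129 147 188 181 102  53  55  54  51  53]
160 237 mask own [-16.7  -2. ] sat own [-16.7  -2. ] S [131 130 133 131  62  15   9  10   6  22  30  22  18  18] I [125 123 120 121 152 164 190 177  82  54  55  55  54  54]
165 237 mask own [-19.4 -14.6] sat own [-19.4 -14.6] S [131 131 131  76   3  11  10  14  26  26  26  22  22  23] I [124 122 119 130 158 195 176  72  54  54  55  55  55  53]
170 236 mask own [-19.7 -27.5] sat own [-17.1 -28. ] S [131 129 129  12  10  10  12  15  26  33  33  25  34  26] I [117 116 116 178 199 200 169  63  56  57  56  57  54  54]
175 235 mask own [-19.9 -40.6] sat own [-17.4 -41. ] S [127 129 124  22  10  10  11  30  33  25  25  26  26  21] I [121 119 127 179 199 198 166  55  56  57  57  55  56  58]
180 234 mask own [-20.1 -53.6] sat own [-17.6 -54.1] S [131 127 101  21   9   9  10  28  28  34  28  28  29  21] I [120 118 129 163 193 193 144  58  59  55  58  59  57  56]
185 232 mask own [-17.8 -67.1] sat own [-15.3 -67.6] S [128 121  72  15  11   9  10   7  32  29  21  24  24  21] I [116 119 129 146 154 188 183 110  57  56  57  61  59  57]
```

The board rests squarely on the lid and lip side, but there is a gap of about 4 mm between its foot and the lip (top-view subpixel). I press lightly on its top edge with closed fingers so that the foot slides to the lip.

```bash
python3 -m creep '0 0.048 0 0 0.02;0 0.05 0 0 0;-0.002 0.05 0 0 0;-0.002 0.05 0 0 0;0 0.05 0 0 0;0 0.0425 0 0 0;0 0 -0.04 0 0;0 0 -0.05 0 0';python3 -m creep '0 0 -0.025 0 0;0 0 -0.01 0 0;0 0 0 0 0'; python3 -m creep '0 0 -0.004 0 0;0 0 -0.003 0 0;0 0 0 0 0'
```

```text
time_s: 21.85
tool_pos: [0.5104, 0.2545, 0.2666]
tool_rot: [179.9, -0.0, 102.7]
force: [-0.1, 0.6, -0.1]
grip_width: 0.0006
grasp_force: 0.0
time_s: 22.22
tool_pos: [0.5099, 0.2533, 0.232]
tool_rot: [-180.0, 0.0, 102.6]
force: [0.7, -0.1, -0.1]
grip_width: 0.0007
grasp_force: 0.0
time_s: 22.6
tool_pos: [0.51, 0.2532, 0.2251]
tool_rot: [180.0, -0.0, 102.6]
force: [0.1, -0.3, 0.2]
grip_width: 0.0004
grasp_force: 0.0
```

```bash
for i in 1; do python3 -m creep '0 0 -0.001 0 0;0 0 -0.001 0 0;0 0 0 0 0'; python3 -m creep '0 0 -0.001 0 0;0 0 0 0 0'; python3 -m creep '0 0 -0.0005 0 0;0 0 0 0 0';done | grep -E "time|pos|force: \["
```

```text
time_s: 22.98
tool_pos: [0.5099, 0.2531, 0.2228]
force: [0.0, 0.8, -0.2]
time_s: 23.22
tool_pos: [0.5099, 0.2531, 0.2218]
force: [0.4, 0.2, 1.5]
time_s: 23.48
tool_pos: [0.5099, 0.2531, 0.2213]
force: [-0.7, -0.2, 0.9]
```

```bash
(python3 -m creep '0.0003 0 -0.0005 0 0;0 0 0 0 0'; python3 -m creep '0.0003 0 -0.0005 0 0;0 0 0 0 0';python3 -m creep '0.0003 0 -0.0005 0 0;0 0 0 0 0') | grep -E "time|pos|force: \["
```

```text
time_s: 23.72
tool_pos: [0.5103, 0.2532, 0.2208]
force: [0.2, -0.3, -0.1]
time_s: 23.98
tool_pos: [0.5105, 0.2531, 0.2203]
force: [-0.7, 0.5, 0.6]
time_s: 24.22
tool_pos: [0.5108, 0.2531, 0.2198]
force: [0.3, -0.2, 0.1]
```

```bash
python3 gap.py f | cut -c1-60
```

```text
135 242 mask own [-15.6  62.6] sat own [-18.1  63. ] S [132 
140 242 mask own [-18.3  50.1] sat own [-18.3  50.1] S [132 
145 241 mask own [-18.5  37.2] sat own [-18.5  37.2] S [133 
150 240 mask own [-18.8  24.3] sat own [-18.8  24.3] S [129 
155 239 mask own [-19.   11.4] sat own [-19.   11.4] S [131 
160 238 mask own [-19.2  -1.6] sat own [-16.7  -2. ] S [132 
165 238 mask own [-22.  -14.1] sat own [-19.4 -14.6] S [131 
170 236 mask own [-19.7 -27.5] sat own [-17.1 -28. ] S [129 
175 235 mask own [-19.9 -40.6] sat own [-17.4 -41. ] S [133 
180 233 mask own [-17.6 -54.1] sat own [-17.6 -54.1] S [132 
185 231 mask own [-15.3 -67.6] sat own [-15.3 -67.6] S [127
```

```bash
(python3 -m creep '0.0003 0 -0.0005 0 0;0 0 -0.0005 0 0;0 0 0 0 0'; python3 -m creep '0.0003 0 -0.0005 0 0;0 0 -0.0005 0 0;0 0 0 0 0';python3 -m creep '0.0003 0 -0.0005 0 0;0 0 0 0 0') | grep -E "time|pos|force: \["
```

```text
time_s: 24.75
tool_pos: [0.5111, 0.2531, 0.2188]
force: [0.3, 1.1, 0.2]
time_s: 25.12
tool_pos: [0.5114, 0.2531, 0.2178]
force: [1.3, 0.0, -0.7]
time_s: 25.38
tool_pos: [0.5117, 0.2532, 0.2173]
force: [0.1, -0.2, -0.4]
```

```bash
(python3 -m creep '0 0 -0.001 0 0;0 0 0 0 0'; python3 -m creep '0 0 -0.001 0 0;0 0 0 0 0') | grep -E "time|pos|force: \["
python3 - <<'E'
from h import *
out=[]
for v,(x0,x1,y0,y1) in(("top",(85,215,160,265)),("scene",(125,240,125,245))):
    a=cams.read_camera(v)[y0:y1,x0:x1,::-1];f=3.6 if v=="scene" else 2.9;out.append(cv2.resize(a,None,fx=f,fy=f,interpolation=2))
H=max(o.shape[0] for o in out);cv2.imwrite("pics/o8.png",np.hstack([cv2.copyMakeBorder(o,0,H-o.shape[0],0,0,0) for o in out]))
E
```

```text
time_s: 25.62
tool_pos: [0.5117, 0.2531, 0.2163]
force: [0.2, -0.6, -0.4]
time_s: 25.88
tool_pos: [0.5117, 0.2531, 0.2153]
force: [0.4, 0.2, 0.7]
```

View pics/o8.png

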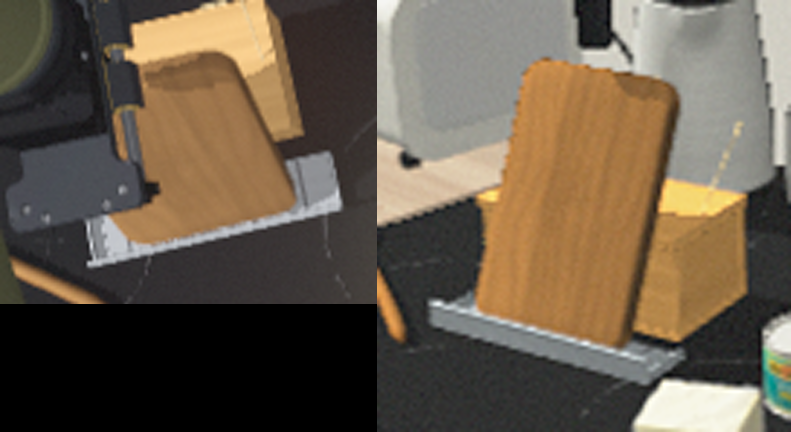

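Run:
```python
from h import *
np.set_printoptions(precision=1,suppress=True)
c,s=np.cos(np.radians(12.6)),np.sin(np.radians(12.6));R=np.array([[c,-s],[s,c]])
f=lambda x,y,z:np.append(R@[x,y]+[.4337,.2330],z)
print("tip crop",(proj("scene",get_obs()["tool_pos"])-[125,125])*3.6)
for th in(22,24,26):
    t=np.radians(th);xr=.0426-.093*np.tan(t);fx,fz=xr+.23*np.sin(t)-.021*np.cos(t),.003+.23*np.cos(t)+.021*np.sin(t)
    rx,rz=xr+.23*np.sin(t),.003+.23*np.cos(t)
    print(th,"xr",xr*1e3,"front top",fx*1e3,fz*1e3,[(proj("scene",f(fx,y,fz))-[125,125])*3.6 for y in(.05,0,-.05)],"rear",rx*1e3,rz*1e3,(proj("scene",f(rx,0,rz))-[125,125])*3.6)
print(get_obs()["tool_pos"])
```

```text
tip crop [219.5  68.4]
22 xr 5.025560997330418 front top 71.71421653708765 224.11902501209528 [array([166.7,  52.7]), array([214.9,  61.5]), array([264.6,  70.5])] rear 91.18507748299018 216.2522865503611 [229.9  64.6]
24 xr 1.193732266306133 front top 75.55870556324557 221.65692476239002 [array([169.9,  54.4]), array([217.9,  63.1]), array([267.6,  72.2])] rear 94.74316017374018 213.1154552577982 [232.8  67.1]
26 xr -2.7591307366251137 front top 79.19155805258019 218.92842473137904 [array([172.9,  56.4]), array([220.9,  65.2]), array([270.4,  74.3])] rear 98.0662330248627 209.7226306488084 [235.4  70. ]
[0.5 0.3 0.2]
```

```bash
(python3 -m creep '0 0 -0.002 0 0;0 0 -0.002 0 0;0 0 -0.001 0 0;0 0 0 0 0';python3 -m creep '0 0 -0.001 0 0;0 0 -0.001 0 0;0 0 0 0 0'; python3 -m creep '0 0 -0.001 0 0;0 0 -0.001 0 0;0 0 0 0 0') | grep -E "time|pos|force: \["
```

```text
time_s: 26.48
tool_pos: [0.5117, 0.2532, 0.2102]
force: [-0.3, -0.7, -0.5]
time_s: 26.85
tool_pos: [0.5116, 0.2531, 0.2083]
force: [0.5, 0.7, -0.4]
time_s: 27.22
tool_pos: [0.5116, 0.2531, 0.2062]
force: [-0.6, 0.2, -0.0]
```

```bash
python3 gap.py g | cut -c1-60;python3 - <<'E'
from h import *
from h import get_obs
im=cams.read_camera("scene")
# finger column profile in scene, tip column
u=proj("scene",get_obs()["tool_pos"]);print(u)
for r in range(int(u[1])-14,int(u[1])+5): print(r,im[r,int(u[0])-4:int(u[0])+5].mean(1).astype(int), im[r,int(u[0])].tolist())
E
```

```text
135 242 mask own [-15.6  62.6] sat own [-18.1  63. ] S [129 
140 242 mask own [-18.3  50.1] sat own [-18.3  50.1] S [130 
145 240 mask own [-16.   36.8] sat own [-18.5  37.2] S [132 
150 239 mask own [-16.2  23.9] sat own [-18.8  24.3] S [132 
155 237 mask own [-13.9  10.5] sat own [-19.   11.4] S [131 
160 236 mask own [-14.2  -2.5] sat own [-16.7  -2. ] S [134 
165 236 mask own [-16.9 -15. ] sat own [-19.4 -14.6] S [130 
170 235 mask own [-17.1 -28. ] sat own [-17.1 -28. ] S [132 
175 234 mask own [-17.4 -41. ] sat own [-17.4 -41. ] S [132 
180 233 mask own [-17.6 -54.1] sat own [-17.6 -54.1] S [134 
185 231 mask own [-15.3 -67.6] sat own [-15.3 -67.6] S [127 
[186.16465683 146.88502125]
132 [ 26  32  25  33  31  40  39  29 153] [32, 32, 31]
133 [ 36  34  32  31  35  39  41  20 110] [32, 37, 37]
134 [34 35 24 23 33 34 39 26 32] [29, 32, 38]
135 [31 29 27 30 27 30 44 27 51] [28, 27, 26]
136 [ 26  20  33  31  26  41  44  28 117] [23, 29, 26]
137 [ 29  28  29  36  33  38  37  20 167] [33, 34, 33]
138 [ 33  40  27  27  35  34  38  19 161] [33, 34, 39]
139 [ 29  32  28  35  26  27  29  15 159] [25, 29, 25]
140 [ 65  22  21  22  22  28  84 102 168] [22, 22, 22]
141 [146 104 106 104 105 104 172 212 209] [107, 107, 102]
142 [187 199 210 218 214 212 212 208 202] [217, 217, 209]
143 [134 109 166 198 197 196 192 192 200] [205, 199, 189]
144 [130 127 118 121 111  98  84  67 153] [165, 112, 57]
145 [126 120 121 121 131 115  97  92  94] [190, 133, 72]
146 [127 124 122 124 131 126 114  94 103] [189, 133, 72]
147 [124 119 118 124 128 122 111  99 100] [183, 128, 75]
148 [122 120 126 129 129 125 111 100  94] [183, 131, 74]
149 [122 118 118 123 125 123 124 114 100] [178, 125, 72]
150 [117 115 122 124 122 116 124 125 111] [175, 122, 69]
```

```bash
(python3 -m creep '0 0 -0.002 0 0;0 0 -0.002 0 0;0 0 -0.001 0 0;0 0 0 0 0';python3 -m creep '0 0 -0.001 0 0;0 0 -0.001 0 0;0 0 0 0 0'; python3 -m creep '0 0 -0.001 0 0;0 0 0 0 0';python3 -m creep '0 0 -0.001 0 0;0 0 0 0 0') | grep -E "time|pos|force: \["
```

```text
time_s: 27.92
tool_pos: [0.5117, 0.2531, 0.2013]
force: [-0.1, -0.7, 0.4]
time_s: 28.3
tool_pos: [0.5117, 0.2531, 0.1993]
force: [-0.4, 0.3, -0.7]
time_s: 28.55
tool_pos: [0.5119, 0.2533, 0.1986]
force: [-0.5, -0.5, 1.1]
time_s: 28.8
tool_pos: [0.5123, 0.2534, 0.198]
force: [0.4, 0.0, 3.8]
```

```bash
(python3 -m creep '0 0 -0.0003 0 0;0 0 0 0 0';python3 -m creep '0.0002 0 -0.0003 0 0;0 0 0 0 0') | grep -E "time|pos|force: \["; python3 gap.py h | cut -c1-60
```

```text
time_s: 29.05
tool_pos: [0.5124, 0.2534, 0.1978]
force: [0.3, 0.8, 5.6]
time_s: 29.3
tool_pos: [0.5126, 0.2534, 0.1976]
force: [0.6, -0.4, 4.6]
135 243 mask own [-18.1  63. ] sat own [-20.6  63.4] S [134 
140 243 mask own [-20.8  50.6] sat own [-20.8  50.6] S [132 
145 242 mask own [-21.   37.7] sat own [-21.   37.7] S [130 
150 240 mask own [-18.8  24.3] sat own [-21.3  24.8] S [133 
155 239 mask own [-19.   11.4] sat own [-19.   11.4] S [133 
160 238 mask own [-19.2  -1.6] sat own [-19.2  -1.6] S [135 
165 238 mask own [-22.  -14.1] sat own [-19.4 -14.6] S [131 
170 237 mask own [-22.2 -27.1] sat own [-19.7 -27.5] S [134 
175 235 mask own [-19.9 -40.6] sat own [-17.4 -41. ] S [129 
180 234 mask own [-20.1 -53.6] sat own [-17.6 -54.1] S [132 
185 231 mask own [-15.3 -67.6] sat own [-15.3 -67.6] S [128
```

```bash
(python3 -m creep '0 0 0.006 0 0;0.007 -0.034 0 0 0;0 0 0 0 0;0 0 -0.004 0 0;0 0 -0.001 0 0;0 0 0 0 0';python3 -m creep '0 0 -0.001 0 0;0 0 0 0 0';python3 -m creep '0 0 -0.0005 0 0;0 0 0 0 0') | grep -E "time|pos|force: \["; python3 gap.py i | cut -c1-60
```

```text
time_s: 30.2
tool_pos: [0.5187, 0.2198, 0.1978]
force: [-0.3, 0.8, 2.2]
time_s: 30.45
tool_pos: [0.519, 0.2198, 0.1975]
force: [-0.0, -0.2, 5.8]
time_s: 30.7
tool_pos: [0.5191, 0.2198, 0.1974]
force: [-1.3, -0.3, 6.9]
135 244 mask own [-20.6  63.4] sat own [-18.1  63. ] S [128 
140 243 mask own [-20.8  50.6] sat own [-20.8  50.6] S [132 
145 242 mask own [-21.   37.7] sat own [-21.   37.7] S [130 
150 241 mask own [-21.3  24.8] sat own [-21.3  24.8] S [132 
155 239 mask own [-19.   11.4] sat own [-21.5  11.8] S [131 
160 238 mask own [-19.2  -1.6] sat own [-19.2  -1.6] S [132 
165 238 mask own [-22.  -14.1] sat own [-19.4 -14.6] S [131 
170 237 mask own [-22.2 -27.1] sat own [-19.7 -27.5] S [133 
175 235 mask own [-19.9 -40.6] sat own [-19.9 -40.6] S [129 
180 234 mask own [-20.1 -53.6] sat own [-20.1 -53.6] S [129 
185 232 mask own [-17.8 -67.1] sat own [-17.8 -67.1] S [131
```

```bash
python3 -m creep '0 0 0.003 0 0;0 0 0.02 0 0;0 0 0.05 0 0;0 0 0.05 0 0;0 -0.05 0.02 0 0;0 -0.06 0 0 0;0 -0.06 0 0 0;0 -0.06 0 0 0'|grep -E "time|pos";python3 -m creep '0 -0.05 0 0 0;0 -0.02 0 0 0;0 0 0 0 0'|grep -E "time|pos";python3 lean.py 25 z 1; python3 gap.py j | cut -c1-60
python3 - <<'E'
from fit import *
np.set_printoptions(precision=4,suppress=True)
cams.read_camera("scene");m=finder.masks_of("tea_box","top")[0]["mask"];m0=np.load("pics/m_tea_box_top.npy")
print("box change px (outside board)",m0.sum(),m.sum(), (m&~m0).sum())
for col in(100,180,185): print(col,np.where(m0[:,col])[0][[0,-1]],np.where(m[:,col])[0][[0,-1]])
a=cv2.imread("pics/top_z.png").astype(np.float32);b=cv2.imread("pics/top0.png").astype(np.float32);d=cv2.imread("pics/top_d.png").astype(np.float32)
# subpixel shift of box back-right corner patch
for n,x in(("start->d",d),("d->z",a)):
    y=b if n[0]=="s" else d
    f=lambda q:cv2.cvtColor(q[152:206,164:196].astype(np.uint8),6).astype(np.float32)
    print(n,cv2.phaseCorrelate(f(y),f(x)))
o=[np.hstack([cv2.resize(cv2.imread("pics/top_z.png")[160:265,85:215],None,fx=2.9,fy=2.9,interpolation=2)]),cv2.resize(cv2.imread("pics/scene_z.png")[125:245,125:240],None,fx=3.6,fy=3.6,interpolation=2)]
H=max(i.shape[0] for i in o);cv2.imwrite("pics/o9.png",np.hstack([cv2.copyMakeBorder(i,0,H-i.shape[0],0,0,0) for i in o]))
E
```

```text
time_s: 31.85
tool_pos: [0.5185, -0.0124, 0.3388]
time_s: 32.22
tool_pos: [0.5185, -0.0825, 0.3389]
scene 0.69 3253
top 0.83 4300
['scene'] rear x mm 3.3  y mm 5.6  lean 25.4  twist -3.1 cost 0.033
['top'] rear x mm 0.6  y mm -1.9  lean 25.4  twist -0.1 cost 0.012
['scene', 'top'] rear x mm 0.3  y mm -0.6  lean 25.4  twist -0.8 cost 0.055
32.425
135 243 mask own [-18.1  63. ] sat own [-20.6  63.4] S [132 
140 243 mask own [-20.8  50.6] sat own [-20.8  50.6] S [130 
145 242 mask own [-21.   37.7] sat own [-21.   37.7] S [130 
150 240 mask own [-18.8  24.3] sat own [-21.3  24.8] S [131 
155 239 mask own [-19.   11.4] sat own [-21.5  11.8] S [133 
160 238 mask own [-19.2  -1.6] sat own [-19.2  -1.6] S [134 
165 238 mask own [-22.  -14.1] sat own [-19.4 -14.6] S [131 
170 237 mask own [-22.2 -27.1] sat own [-19.7 -27.5] S [128 
175 236 mask own [-22.4 -40.1] sat own [-19.9 -40.6] S [129 
180 234 mask own [-20.1 -53.6] sat own [-20.1 -53.6] S [130 
185 231 mask own [-15.3 -67.6] sat own [-17.8 -67.1] S [133 
box change px (outside board) 4490 235 235Traceback (most recent call last):
  File "<stdin>", line 5, in <module>
IndexError: index 0 is out of bounds for axis 0 with size 0
```

Run:
```python
import cv2,numpy as np
f=lambda n:cv2.cvtColor(cv2.imread(n),6)[152:212,166:198].astype(np.float32)
# 2.5 mm/px; box's free right end
b=cv2.imread("pics/top0.png");
for n in("d","z"):
    t=cv2.cvtColor(b,6)[154:178,174:190];im=cv2.cvtColor(cv2.imread(f"pics/top_{n}.png"),6)[140:195,160:205]
    S=8;T=cv2.resize(t,None,fx=S,fy=S,interpolation=2);I=cv2.resize(im,None,fx=S,fy=S,interpolation=2)
    r=cv2.matchTemplate(I,T,cv2.TM_CCOEFF_NORMED);_,mx,_,loc=cv2.minMaxLoc(r);print(n,mx,loc[0]/S-14,loc[1]/S-14)
```

```text
d 0.9994070529937744 0.0 0.0
z 0.9994157552719116 0.0 0.0
```

The box has not moved, and the board is square, centred and resting at about 25 degrees. I'm handing it in.

```bash
python3 -c "
from cell import ticket
print(ticket.sign_off())"
```

```text
the job is handed in; nothing more can be done
None
```

The board stands on its short edge in the drip tray, square and centred to within a millimetre or two. It leans back about 25° on the tea box, which the pictures show has not moved. Its lower edge touched the lip before release but drifted about 4 mm off it while tilting, so I pressed lightly on the top edge to slide it back; the top view still shows roughly 2 mm between edge and lip, close to what I can measure. I handed the job in at about 32 s.

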